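Push a used culture dish through the sprung flap of the discard bin

TASK

The small used Petri dish left on the ledge of the benchtop discard bin has to go into the bin. With the hand open, push the self-closing flap open with one finger, and while that finger holds the flap clear, push the dish along the ledge with the other finger until it drops in; slide it gently, never pinching, pressing or lifting it, and do not let the dish itself shove the flap open. Then take the hand away so that the flap shuts by itself, and leave the other things on the ledge and the bench as they are.

Things in the scene. Friction and masses are not known exactly. Their poses are not given: they have to be found in the camera images.
- bin: fixed steel discard bin with a white plastic lid, 270 mm deep (x) by 320 wide (y) by 202 high, turned up to 0.3 rad. Origin: centre of its underside; z up; +x runs from the ledge (robot's side) back to the hood. A flat ledge 140 mm above the bench spans x = -135 to -30 mm, no front rim, 7 mm beads at its sides; then the opening under the flap, x = -30 to 75; then the closed hood. Hollow, empty
- sill (a point): middle of the ledge's back edge, where the opening begins, on the ledge's surface (bin frame x = -30, y = 0, z = 140 mm)
- hinge (a point): middle of the flap's hinge line, which runs along the bin's y (bin frame x = 75, y = 0, z = 202 mm). The closed hood top, 202 mm above the bench, lies behind it; the cheeks on both sides of the flap (inner faces at y = +-148 mm) slope up with it
- flap_edge (a point): middle of the flap's free (front, lower) edge; closed, it lies at the sill, level with the ledge. The flap is a bare aluminium plate 120 mm long, 286 mm wide, 3 mm thick, sloping up from the sill to the hinge at 30 degrees
- flap (a joint): flap angle in rad: 0 closed, growing as its free edge swings down and back into the bin, stop at 1.0 (nearly vertical). A light spring shuts it: 0.6 N at the free edge starts it, under 2 N holds it fully open, more near the hinge. An upright finger with its tip just above ledge height, its far side 30 / 60 / 80 mm past the sill, holds it about 0.1 / 0.4 / 0.6 rad open
- dish_mid (a point): centre (half-way up) of the used dish: flat clear Petri dish with lid and red-brown agar, 50 mm across, 14 mm high, 20 to 35 g, loose, flat on the ledge, its centre 32 to 60 mm in front of the sill, in the left, middle or right of three places (bin y about -75, 0, 75 mm). It slides on the ledge and tips into the opening when its centre passes the sill
- pot: bystander: round clear sample pot with a white screw cap, 42 mm across, 38 mm high, standing on the ledge in another of the three places; origin under its centre
- dropper: bystander: amber dropper bottle with a black top, 26 mm across, 48 mm high, standing on the ledge in the remaining place; origin under its centre
- washbottle: bystander on the bench: white wash bottle with a red cap, 68 mm across, about 240 mm high with its spout; origin under its centre
- stack: bystander on the bench: stack of four Petri dishes, 90 mm across, 60 mm high; origin under its centre
- tub: bystander on the bench: white tub with a yellow lid, 78 mm across, 57 mm high; origin under its centre
- beaker: bystander on the bench: glass beaker with two rods standing in it, 62 mm across, 85 mm high (rods to 140 mm); origin under its centre
- marker: bystander on the bench: marker pen lying down, 130 mm long, 12 mm thick; origin under its middle
- eggs: fixed tray of brown eggs on the bench, 255 by 208 mm, 69 mm high; origin under its centre
Things that resemble listed ones, but are neither listed nor needed, are in the scene too. Leave any green look-alike of the part that bears dish_mid alone.

How it is judged:
By the outcome, as a careful person would: the job done as asked, in the order asked, and still so for the second after the job is handed in, with the robot touching nothing.
It also fails if it takes over 32 s, if anything falls off the work surface, if the arm or the gripper's body presses on something with over 40 N, if the wrist force passes 120 N, or if a joint passes its speed limit or range.

ROBOT

A 7-joint arm with a two-finger parallel gripper is mounted at the origin on the work surface. World frame = base frame: x ahead of the robot, y to its left, z up, the work surface at z = 0. Lengths are in m, angles in rad, forces in N, time in s.
With the tool pointing down it reaches from about 0.4 to 0.85 m from the base axis. Payload 10.4 kg.
Tool frame: the origin (TCP) lies midway between the tips of the shut fingers; the grasp point (between the pads) lies 19 mm behind it; y points along the fingers, x is the direction in which the jaws open and shut, and the axes are right-handed (so a half turn about y gives the same grasp; the last joint's range is limited). The gripper opens to 87 mm and grips with 3 to 60 N. Pads are 19 mm wide; open, the fingers measure 117 mm over their backs; the gripper's body (75 mm by 190 mm) begins 51 mm behind the grasp point.
Start: joints at [-1.304, 0.332, -0.065, 1.46, 0.022, 1.35, -0.088], TCP at [0.179, 0.599, 0.198] pointing down, gripper open.
Joint ranges: [-2.6, 2.6], [-0.5, 2.12], [-1.47, 1.34], [0.16, 2.42], [-1.27, 4.41], [0.06, 2.06], [-2.6, 2.6]. Speed limits (rad/s): [2.22, 2.22, 2.79, 2.79, 3.14, 3.14, 3.14].

INTERFACE

Orientations are given as a unit quaternion [x, y, z, w].
In Python, from bench import r gives the robot as it stands. The module is installed in compiled form; this text tells all that it offers.
- The arm moves only by the tool arm_command, never from a script. Its argument "deltas" is one flat list of numbers, 6 for each row, row after row: the shift along the tool's x, y, z in m, then the turn, a rotation vector about the tool's x, y, z in degrees. In form: [tx, ty, tz, ax, ay, az, tx, ty, tz, ax, ay, az, ...]. A call has 1 to 8 rows; each row is the pose to reach, as a shift and turn from the pose commanded when the call began, along the tool's axes at that moment; what a row does not reach only later rows make up. A row lasts 1/8 s, in which the tool goes at most 62.5 mm and 10.7 degrees, less where a joint would pass 70% of its speed; a pose out of reach is approached as far as the arm can. A call with a gripper value outside its range is refused whole. "hand" is the opening, from 0 (shut) to 1 (fully open), set as the call begins (left out, the last holds). The fingers move at their own pace and stop on an object; "grip_force" is the grip in N (left out, the last holds). Time passes only in rows, so rows that repeat a pose let the fingers close. It gives the time, the measured TCP pose, the force and the opening at its end, in the units of the state.
- r.read_state(): the state, without advancing time (a new reading comes with each control period).
- r.camera(name): name is "scene" or "top" or "wrist"; returns a dict with "image" (420x560x3 uint8, red, green, blue), "intrinsics" (3x3 intrinsics, pixels), "k1" (the pictures are not rectified: a ray, as slopes to the right and down, at radius r is drawn at 1 + k1 r^2 times it, then the intrinsics apply), "world_from_camera" (4x4, takes a point from camera to world coordinates); the wrist camera has in their place "hand_eye" (4x4, takes a point from camera to tool coordinates, whose origin is the TCP and whose axes are the tool frame's). Camera axes: x right, y down, z forward; pixel columns grow to the right and rows downward; lengths in m; the calibration is good to about 2 mm. A picture is of the moment at which its call begins: read the wrist's pose just before it. There is no depth.
- r.close_job(): hands the job in, once; it reports no verdict.
Trained networks look in a picture, given as the dict that the camera call returned (one of the last four; its "shot" number tells which), for a name from the list of things; names that differ only in an ending like _2 or _b are one class to them, and where a whole thing is asked for, a point or a joint stands for the part that bears it (a point fixed in the world has none). Each returns a list of dicts, best first, with "conf" (0 to 1); they miss things now and then, are a little off and sometimes report something else, mostly with a low value. They report only what shows in the picture. A call takes as long as a camera call. They do not tell look-alikes from the thing itself.
- r.boxes_of(picture, query): "centre" ([row, column] in pixels, amid what is visible of it).
- r.regions_of(picture, query): "region" (420x560 bool, what is visible of it) and "centre" ([row, column] in pixels, amid what is visible of it).
The state is a dict: "time": time; "joint_positions": joint angles; "joint_vel": joint speeds; "joint_torque": joint torques, N m; "ee_pos": TCP position; "eef_rot": TCP orientation; "ft_force": force on the tool from outside, world axes, zero at the start; "torque": the same for the moment, N m; "width": finger opening in m.
Only numpy, scipy, OpenCV 4.12 (cv2) and the standard library are available. Lean on these libraries where they do the work, as an engineer would, in place of code of your own. Each camera call takes 0.05 s, during which the arm holds its last target.

## Working session

There is one attempt and no reset: what is moved stays moved. The work goes in short steps, Python scripts to look and compute and a tool call to move; the robot and the scene stay as the last step left them, time stands still between calls to the robot, and variables do not carry over. Pictures are saved under pics/ and viewed, and the job is handed in when it is done.

Besides the shell and the picture viewer there is one more tool, called after "Request:" as name(argument=value, ...), one argument or row to a line, values as JSON. arm_command: Moves the arm, as the interface text tells. Its arguments: {"type":"object","properties":{"deltas":{"type":"array","items":{"type":"number"}},"hand":{"type":"number"},"grip_force":{"type":"number"}},"required":["deltas"]}

```bash
mkdir -p pics; ls
python3 - <<'E'
from bench import r
import cv2,numpy as np,pickle
s=r.read_state(); print({k:np.round(v,4).tolist() if not np.isscalar(v) else v for k,v in s.items()})
P={}
for n in ["scene","top","wrist"]:
    p=r.camera(n); P[n]=p
    cv2.imwrite(f"pics/{n}0.png",p["image"][:,:,::-1])
    print(n,p["intrinsics"].tolist(),p["k1"],p.get("shot"))
    print(np.round(p.get("world_from_camera",p.get("hand_eye")),4).tolist())
pickle.dump(P,open("p0.pkl","wb"))
E
```

```text
pics
{'time': 0.0, 'joint_positions': [-1.3036, 0.3329, -0.0647, 1.461, 0.0216, 1.3499, -0.0885], 'joint_vel': [-0.0007, -0.0011, -0.0012, -0.0013, -0.0001, 0.0003, -0.0013], 'joint_torque': [-0.0008, -62.3248, 0.0242, -38.9911, -0.0614, 0.0395, 0.0001], 'ee_pos': [0.1785, 0.5985, 0.1973], 'eef_rot': [0.5673, 0.4222, -0.423, -0.5666], 'ft_force': [0.4698, -0.3268, -0.6286], 'torque': [0.0574, 0.0056, -0.0117], 'width': 0.08710777909492268}
scene [[513.2081810910613, 0.0, 283.20102686588564], [0.0, 513.2081810910613, 217.48000793755233], [0.0, 0.0, 1.0]] 0.06124319598610182 1
[[-0.7623, 0.5428, -0.3526, 0.9867], [0.6472, 0.6311, -0.4277, 0.6041], [-0.0096, -0.5542, -0.8323, 1.2512], [0.0, 0.0, 0.0, 1.0]]
top [[479.0575899043058, 0.0, 276.2928064516657], [0.0, 479.0575899043058, 204.4470733824821], [0.0, 0.0, 1.0]] -0.0680796406895494 2
[[-0.0099, -0.9886, 0.1503, 0.298], [-0.9999, 0.0111, 0.007, -0.0051], [-0.0085, -0.1502, -0.9886, 1.4387], [0.0, 0.0, 0.0, 1.0]]
wrist [[353.6692373476136, 0.0, 281.59796576310913], [0.0, 353.6692373476136, 213.87316679918092], [0.0, 0.0, 1.0]] -0.06254157021601932 3
[[1.0, -0.0015, 0.0006, 0.0], [-0.0009, -0.2732, 0.962, -0.1866], [-0.0013, -0.962, -0.2732, 0.0753], [0.0, 0.0, 0.0, 1.0]]
```

View pics/scene0.png

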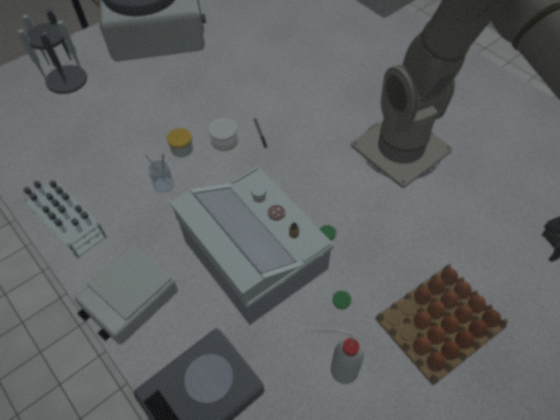

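View pics/top0.png

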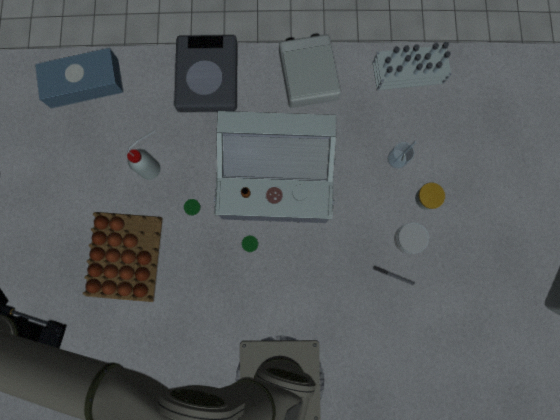

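View pics/wrist0.png

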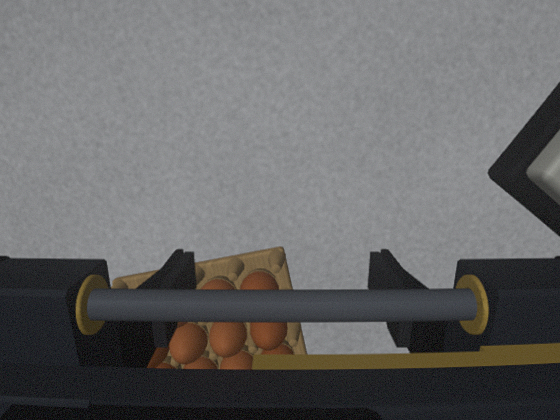

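The dish (red-brown) sits in the middle place, near (275,196) in the top view. The dropper is on the left at (245,192) and the pot on the right at (300,195). The two green look-alikes are on the bench. Next I'll measure the bin pose and the dish.

```bash
cat > h.py <<'E'
import numpy as np,cv2
def ray(p,row,col,T=None):
    K=p["intrinsics"];k=p["k1"]
    d=np.array([(col-K[0,2])/K[0,0],(row-K[1,2])/K[1,1]]);u=d.copy()
    for _ in range(20): u=d/(1+k*(u@u))
    T=p["world_from_camera"] if T is None else T
    v=T[:3,:3]@np.array([u[0],u[1],1.]); return T[:3,3],v
def atz(p,row,col,z,T=None):
    o,v=ray(p,row,col,T); return o+v*(z-o[2])/v[2]
def proj(p,X,T=None):
    T=p["world_from_camera"] if T is None else T
    c=T[:3,:3].T@(np.asarray(X,float)-T[:3,3]); u=c[:2]/c[2]; u=u*(1+p["k1"]*(u@u))
    K=p["intrinsics"]; return np.array([K[1,1]*u[1]+K[1,2],K[0,0]*u[0]+K[0,2]])
def binpt(pose,X):
    x,y,t=pose;c,s=np.cos(t),np.sin(t)
    return np.array([x+c*X[0]-s*X[1],y+s*X[0]+c*X[1],X[2]])
E
python3 - <<'E'
from bench import r
import cv2,numpy as np,pickle
from h import *
P={n:r.camera(n) for n in ["scene","top"]}
pickle.dump(P,open("p1.pkl","wb"))
for n,p in P.items():
    for q,z in [("dish_mid",.147),("pot",.159),("dropper",.164),("bin",.17),("flap",.17),("washbottle",.1),("beaker",.05)]:
        for d in r.regions_of(p,q)[:4]:
            print(n,q,round(d["conf"],2),np.round(d["centre"],1),np.round(atz(p,*d["centre"],z),4),d["region"].sum())
def up(img,a,b,c,d,f): return cv2.resize(img[a:b,c:d,::-1],None,fx=f,fy=f,interpolation=cv2.INTER_CUBIC)
cv2.imwrite("pics/topc.png",cv2.convertScaleAbs(up(P["top"]["image"],100,230,205,345,5),alpha=1.5))
cv2.imwrite("pics/scenec.png",cv2.convertScaleAbs(up(P["scene"]["image"],160,320,165,345,4),alpha=1.8))
E
```

```text
scene dish_mid 0.73 [210.7 275.2] [0.5211 0.0069 0.147 ] 230
scene dish_mid 0.6 [300.2 339.7] [0.569  0.2987 0.147 ] 268
scene dish_mid 0.53 [230.3 330.6] [0.4531 0.145  0.147 ] 172
scene pot 0.83 [189.  262.3] [ 0.5074 -0.0625  0.159 ] 245
scene pot 0.62 [240.7 249.3] [0.6328 0.0408 0.159 ] 14013
scene dropper 0.44 [230.3 294.3] [0.5301 0.093  0.164 ] 147
scene bin 0.85 [240.4 250.7] [0.6332 0.0481 0.17  ] 14019
scene flap 0.94 [229.1 245.1] [0.6234 0.0131 0.17  ] 3611
scene washbottle 0.88 [355.8 347. ] [0.6336 0.3949 0.1   ] 1215
scene beaker 0.66 [173.7 158.1] [ 0.659  -0.3754  0.05  ] 685
scene beaker 0.62 [190.5 261.2] [ 0.4654 -0.1269  0.05  ] 232
top dish_mid 0.77 [195.7 274.7] [0.5186 0.0081 0.147 ] 289
top dish_mid 0.73 [245.8 248.5] [0.3824 0.08   0.147 ] 191
top dish_mid 0.51 [207.  191.9] [0.4899 0.2349 0.147 ] 204
top pot 0.75 [192.5 299.7] [ 0.5246 -0.0599  0.159 ] 220
top bin 0.93 [161.4 274. ] [0.6092 0.0089 0.17  ] 12233
top flap 0.98 [154.  274.1] [0.6299 0.0085 0.17  ] 4715
top washbottle 0.75 [162.3 144.9] [0.6289 0.3827 0.1   ] 760
top washbottle 0.72 [195.6 274.2] [0.5269 0.01   0.1   ] 250
top washbottle 0.63 [162.8 273.2] [0.6223 0.012  0.1   ] 12286
top beaker 0.75 [153.5 399.1] [ 0.659 -0.364  0.05 ] 495
```

View pics/topc.png

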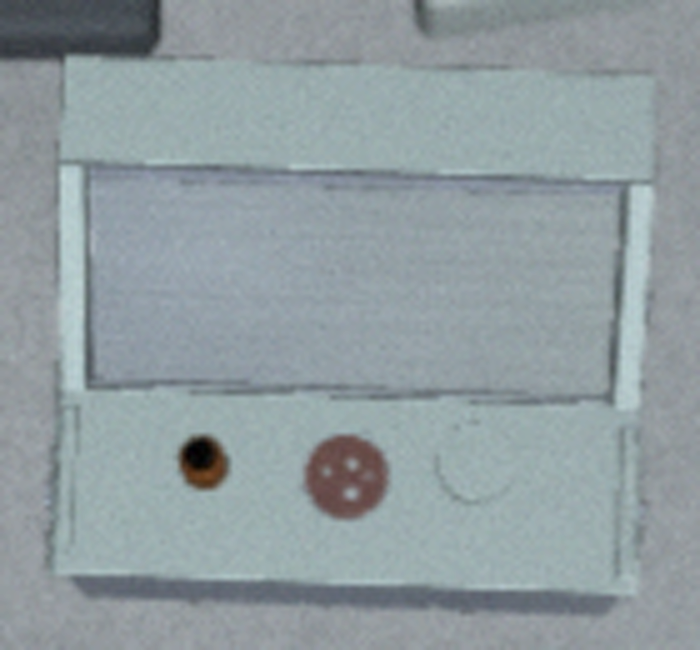

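View pics/scenec.png

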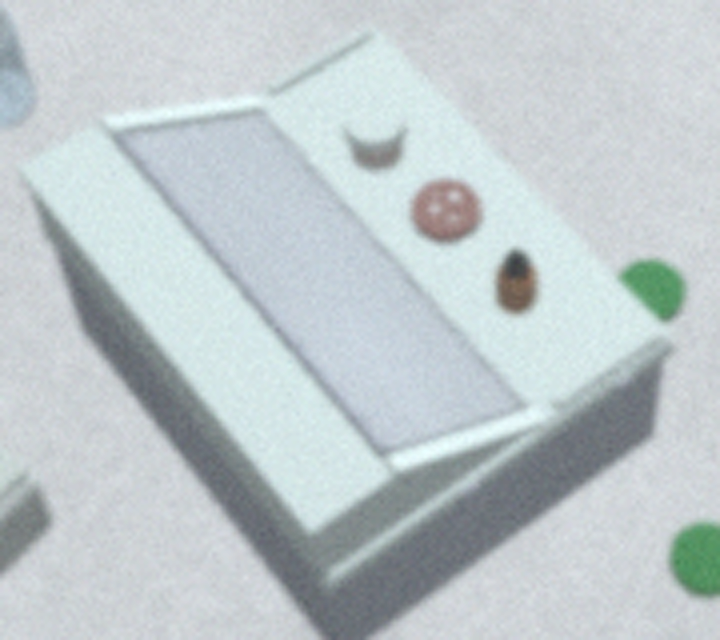

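```bash
cat > fit.py <<'E'
import pickle,numpy as np
from h import *
from scipy.optimize import least_squares
P=pickle.load(open("p1.pkl","rb"))
obs={"top":[((67,56),(135,160,202)),((655,74),(135,-160,202)),((55,574),(-135,160,140)),((634,594),(-135,-160,140)),((62,162),(75,160,202)),((653,183),(75,-160,202)),((87,387),(-30,145,140)),((612,403),(-30,-145,140))],
"scene":[((22,168),(135,-160,202)),((310,535),(135,160,202)),((372,30),(-135,-160,147)),((672,343),(-135,160,147)),((105,122),(75,-160,202)),((392,468),(75,160,202))]}
cfg={"top":(5,100,205),"scene":(4,160,165)}
def res(q,names):
    o=[]
    for n in names:
        f,r0,c0=cfg[n]
        for (u,v),X in obs[n]:
            o.append(proj(P[n],binpt(q,np.array(X)/1000))-[r0+(v+.5)/f-.5,c0+(u+.5)/f-.5])
    return np.concatenate(o)
for names in (["top"],["scene"],["top","scene"]):
    s=least_squares(res,[.62,0,0],args=(names,),loss="soft_l1"); print(names,np.round(s.x,4),np.round(res(s.x,names).reshape(-1,2),1).tolist())
q=s.x
print("sill",binpt(q,(-.03,0,.14)),"hinge",binpt(q,(.075,0,.202)))
t=q[2];R=np.array([[np.cos(t),np.sin(t)],[-np.sin(t),np.cos(t)]])
for n,rc,z in [("scene",(210.7,275.2),.147),("top",(195.7,274.7),.15),("scene",(189,262.3),.159),("top",(192.5,299.7),.17),("scene",(230.3,294.3),.164),("top",(192.2,245.5),.164)]:
    w=atz(P[n],*rc,z); print(n,np.round(w,4),"bin",np.round(R@(w[:2]-q[:2]),4))
E
python3 fit.py
```

```text
['top'] [ 0.5997  0.0065 -0.0461] [[0.7, -0.5], [0.9, 0.4], [-0.9, -0.7], [-0.8, 0.4], [0.9, -0.8], [0.5, 0.5], [-0.8, 0.4], [-0.5, 0.1]]
['scene'] [ 0.6018  0.0102 -0.0608] [[-0.3, -0.5], [1.1, -0.6], [-2.2, 1.0], [-1.3, 0.2], [-0.4, -0.6], [3.2, 0.8]]
['top', 'scene'] [ 0.6003  0.0073 -0.0512] [[0.2, -0.5], [1.0, 0.3], [-1.4, -1.2], [-0.8, -0.2], [0.4, -0.9], [0.6, 0.3], [-1.3, 0.1], [-0.5, -0.3], [-0.7, -0.9], [-0.2, 0.1], [-3.2, 0.0], [-3.1, -0.0], [-0.9, -1.1], [1.8, 1.3]]
sill [0.57032639 0.00883531 0.14      ] hinge [0.67518877 0.00346123 0.202     ]
scene [0.5211 0.0069 0.147 ] bin [-0.079  -0.0044]
top [0.5181 0.0081 0.15  ] bin [-0.0821 -0.0034]
scene [ 0.5074 -0.0625  0.159 ] bin [-0.0892 -0.0745]
top [ 0.5226 -0.0594  0.17  ] bin [-0.0741 -0.0706]
scene [0.5301 0.093  0.164 ] bin [-0.0745  0.082 ]
top [0.5262 0.0868 0.164 ] bin [-0.0781  0.0756]
```

```bash
cat > plan.py <<'E'
import sys,numpy as np
from scipy.spatial.transform import Rotation as Ro
def delta(s,pos,yaw,sgn):
    R=Ro.from_quat(s["eef_rot"])
    x=sgn*np.array([np.cos(yaw),np.sin(yaw),0]);y=np.array([0,0,-1.]);z=np.cross(x,y)
    T=Ro.from_matrix(np.c_[x,y,z])
    return R.inv().apply(np.array(pos)-s["ee_pos"]), np.degrees((R.inv()*T).as_rotvec())
E
python3 - <<'E'
from bench import r
from h import *
from plan import *
import pickle
s=r.read_state();print(np.round(Ro.from_quat(s["eef_rot"]).as_matrix(),3),s["time"])
for sg in(1,-1): print(sg,[np.round(a,4) for a in delta(s,(.532,.010,.30),-.048,sg)])
print(np.round(Ro.from_quat(s["eef_rot"]).inv().apply([0,0,.15]),4))
P=pickle.load(open("p1.pkl","rb"))
a=atz(P["top"],178.6,274.7,.14);print(a)
E
```

```text
[[ 0.286  0.    -0.958]
 [ 0.958  0.     0.286]
 [ 0.    -1.     0.   ]] 0.95
1 [array([-0.4634, -0.1019, -0.507 ]), array([-5.40000e-03,  7.61454e+01,  4.60000e-03])]
-1 [array([-0.4634, -0.1019, -0.507 ]), array([ 4.900000e-03, -1.038546e+02,  5.800000e-03])]
[ 0.   -0.15  0.  ]
[0.56775527 0.00775779 0.14      ]
```

Request:
arm_command(
  deltas=[-0.02,-0.03,-0.02,0,5,0,-0.055,-0.06,-0.06,0,11,0,-0.095,-0.09,-0.105,0,18,0,-0.14,-0.11,-0.155,0,25,0,-0.185,-0.12,-0.205,0,32,0,-0.23,-0.12,-0.255,0,39,0,-0.275,-0.12,-0.305,0,46,0,-0.32,-0.12,-0.355,0,53,0],
  hand=1,
)

```text
time: 1.95
ee_pos: [0.4115, 0.2161, 0.3184]
eef_rot: [-0.696, -0.124, 0.124, 0.696]
ft_force: [0.4, 1.1, 0.4]
width: 0.0868
```

Run:
```python
from bench import r
from plan import *
s=r.read_state();print(s["time"],s["ee_pos"],s["joint_positions"],s["width"])
print([np.round(a,4) for a in delta(s,(.528,.008,.27),-.048,1)])
```

```text
1.95 [0.41152992 0.21612993 0.31844482] [-0.91019046 -0.08292185  0.30802894  1.67013018  0.02469753  1.54937773
 -0.25165666] 0.0867983185574305
[array([ 0.0375,  0.0483, -0.2356]), array([-0.0503, 22.9182,  0.0479])]
```

Request:
arm_command(
  deltas=[0.006,0.008,-0.04,0,4,0,0.014,0.016,-0.085,0,9,0,0.022,0.024,-0.135,0,14,0,0.029,0.032,-0.18,0,18,0,0.034,0.04,-0.215,0,21,0,0.037,0.048,-0.236,0,23,0,0.037,0.048,-0.236,0,23,0],
)

```text
time: 2.82
ee_pos: [0.5276, 0.0089, 0.2694]
eef_rot: [0.707, -0.017, 0.016, -0.707]
ft_force: [0.0, -0.1, -0.7]
width: 0.087
```

```bash
cat > look.py <<'E'
import sys
from bench import r
from h import *
from plan import *
name=sys.argv[1]
s=r.read_state();w=r.camera("wrist")
cv2.imwrite(f"pics/{name}.png",cv2.convertScaleAbs(w["image"][:,:,::-1],alpha=1.5))
T=np.eye(4);T[:3,:3]=Ro.from_quat(s["eef_rot"]).as_matrix();T[:3,3]=s["ee_pos"];T=T@w["hand_eye"]
import pickle;pickle.dump((s,w,T),open(name+".pkl","wb"))
print(s["time"],s["ee_pos"],np.round(Ro.from_quat(s["eef_rot"]).as_matrix(),3).tolist(),s["ft_force"],s["joint_positions"])
for q,z in [("dish_mid",.147)]:
    for d in r.regions_of(w,q)[:3]:
        print(q,round(d["conf"],2),np.round(d["centre"],1),atz(w,*d["centre"],z,T),d["region"].sum())
        m=np.argwhere(d["region"]);print(m.min(0),m.max(0))
E
python3 look.py w1
```

```text
2.825 [0.52757959 0.00885162 0.26938834] [[0.999, -0.001, 0.047], [-0.047, -0.0, 0.999], [-0.001, -1.0, -0.001]] [ 0.0328494  -0.10765482 -0.7320062 ] [-0.65344453  0.07823385  0.59014758  1.63023072 -0.04344081  1.44760128
 -0.10675581]
dish_mid 0.95 [199.1 276. ] [0.5219127  0.01029233 0.147     ] 2467
[171 248] [226 303]
dish_mid 0.65 [119.5 174.5] [0.43907694 0.08427459 0.147     ] 1299
[ 98 155] [138 194]
```

View pics/w1.png

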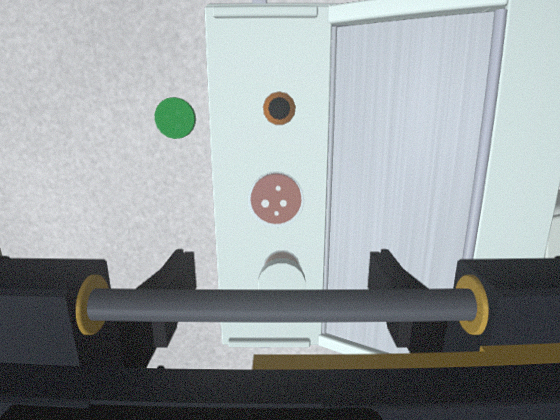

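Run:
```python
import pickle
from h import *
s,w,T=pickle.load(open("w1.pkl","rb"))
for n,rc in dict(sillT=(40,330.5),sillM=(199,327),sillB=(320,324),frontT=(20,206),frontM=(199,214),frontB=(330,221)).items(): print(n,atz(w,*rc,.14,T))
for n,rc in dict(hingeT=(12,506),hingeB=(330,457)).items(): print(n,atz(w,*rc,.202,T))
g=w["image"][:,:,:].astype(int).sum(2)
for row in (60,150,199,240):
    print(row,np.round(g[row-3:row+4,310:345].mean(0)).astype(int).tolist())
```

```text
sillT [0.57381412 0.1416541  0.14      ]
sillM [0.56850417 0.00647357 0.14      ]
sillB [ 0.56397505 -0.12054366  0.14      ]
frontT [0.47227874 0.16236007 0.14      ]
frontM [0.46467834 0.01149107 0.14      ]
frontB [ 0.45739091 -0.12757626  0.14      ]
hingeT [0.68429548 0.14527049 0.202     ]
hingeB [ 0.67010207 -0.09700071  0.202     ]
60 [447, 445, 447, 451, 447, 450, 447, 449, 448, 448, 447, 446, 448, 454, 446, 448, 447, 451, 456, 416, 343, 358, 392, 388, 346, 292, 369, 409, 414, 412, 401, 401, 406, 410, 408]
150 [450, 450, 446, 447, 452, 449, 448, 445, 447, 449, 452, 452, 449, 448, 447, 450, 459, 358, 342, 403, 402, 351, 296, 355, 416, 419, 414, 422, 422, 416, 411, 401, 410, 413, 414]
199 [448, 448, 444, 447, 447, 447, 446, 451, 448, 445, 444, 447, 449, 448, 457, 397, 316, 386, 420, 362, 306, 337, 415, 421, 420, 431, 421, 420, 414, 414, 427, 419, 420, 418, 419]
240 [443, 448, 444, 447, 447, 445, 446, 448, 443, 447, 444, 446, 450, 453, 349, 370, 413, 384, 325, 292, 415, 413, 416, 421, 428, 414, 415, 419, 425, 426, 418, 418, 416, 421, 420]
```

Measured in the wrist view, the dish is at (276,199), about 45 mm in front of the sill line at column 325. The open fingers straddle it with about 9 mm to spare behind. I'll go down part-way and check.

Request:
arm_command(
  deltas=[0.004,0.02,0.001,0,0,0,0.004,0.045,0.001,0,0,0,0.004,0.065,0.001,0,0,0,0.004,0.08,0.001,0,0,0,0.004,0.09,0.001,0,0,0,0.004,0.09,0.001,0,0,0],
)

```text
time: 3.68
ee_pos: [0.5315, 0.0109, 0.1798]
eef_rot: [-0.707, 0.016, -0.016, 0.707]
ft_force: [-1.1, -0.2, 1.5]
width: 0.0866
```

```bash
python3 look.py w2
python3 - <<'E'
from bench import r
import cv2
p=r.camera("scene");cv2.imwrite("pics/s2.png",cv2.convertScaleAbs(cv2.resize(p["image"][120:320,165:365,::-1],None,fx=3,fy=3,interpolation=2),alpha=1.7))
E
```

```text
3.675 [0.53149873 0.01091946 0.17981479] [[0.999, -0.001, 0.045], [-0.045, 0.0, 0.999], [-0.001, -1.0, 0.0]] [-1.05419025 -0.23629268  1.45881011] [-0.63965791  0.14074504  0.5882787   1.76146858 -0.08182634  1.26428559
 -0.07600355]
dish_mid 0.93 [121.2 144.1] [0.45071173 0.08624743 0.147     ] 2107
[ 95 119] [146 170]
dish_mid 0.91 [235.3 269.7] [0.52315333 0.00958369 0.147     ] 4641
[197 228] [273 305]
```

View pics/w2.png

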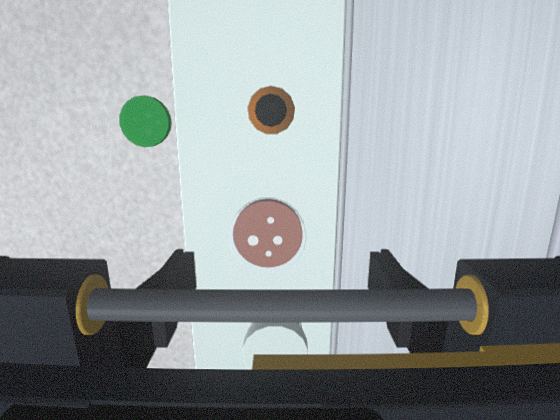

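View pics/s2.png

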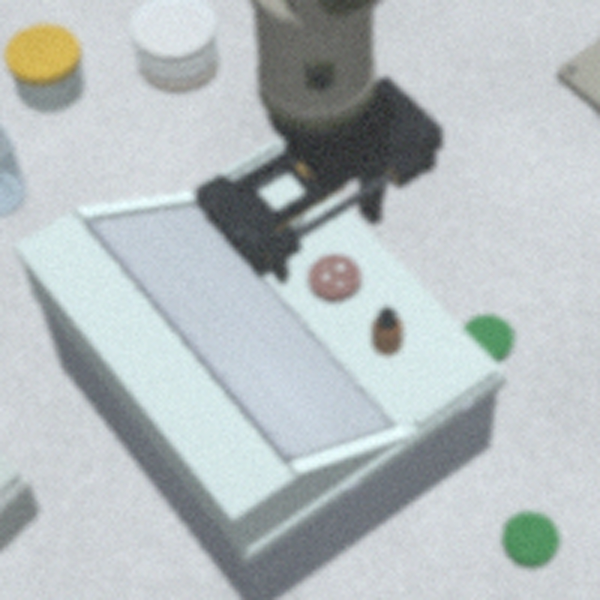

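The fingers straddle the dish at (270,235) and are clear of the pot and dropper. The front tip is just past the sill line. I'll lower slowly so that the front finger pushes the flap.

Request:
arm_command(
  deltas=[0,0.008,0,0,0,0,0,0.015,0,0,0,0,0,0.02,0,0,0,0,0,0.024,0,0,0,0,0,0.028,0,0,0,0,0,0.031,0,0,0,0,0,0.033,0,0,0,0,0,0.033,0,0,0,0],
)

```text
time: 4.82
ee_pos: [0.5317, 0.0106, 0.147]
eef_rot: [-0.707, 0.016, -0.016, 0.707]
ft_force: [0.9, -0.2, 0.3]
width: 0.0869
```

```bash
python3 look.py w3
python3 - <<'E'
from bench import r
import cv2
p=r.camera("scene");cv2.imwrite("pics/s3.png",cv2.convertScaleAbs(cv2.resize(p["image"][120:320,165:365,::-1],None,fx=3,fy=3,interpolation=2),alpha=1.7))
E
```

```text
4.825 [0.53167971 0.01055461 0.1469604 ] [[0.999, -0.0, 0.045], [-0.045, 0.0, 0.999], [-0.0, -1.0, 0.0]] [ 0.86668324 -0.20125761  0.25470582] [-0.63159076  0.17101325  0.58628535  1.80411766 -0.10135129  1.19645767
 -0.06028201]
dish_mid 0.95 [123.6 129.3] [0.45554994 0.08517118 0.147     ] 2517
[ 93 103] [150 158]
dish_mid 0.88 [252.  265.4] [0.52210548 0.01080055 0.147     ] 5847
[210 219] [290 308]
```

View pics/w3.png

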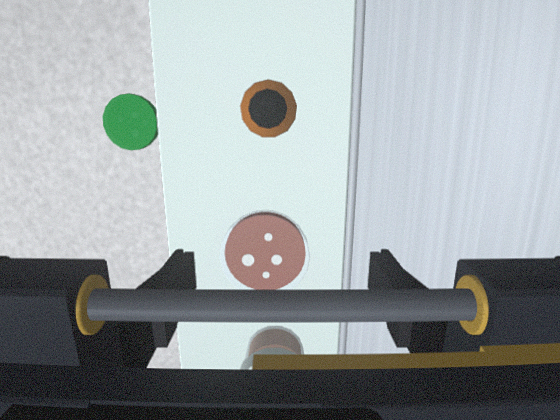

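View pics/s3.png

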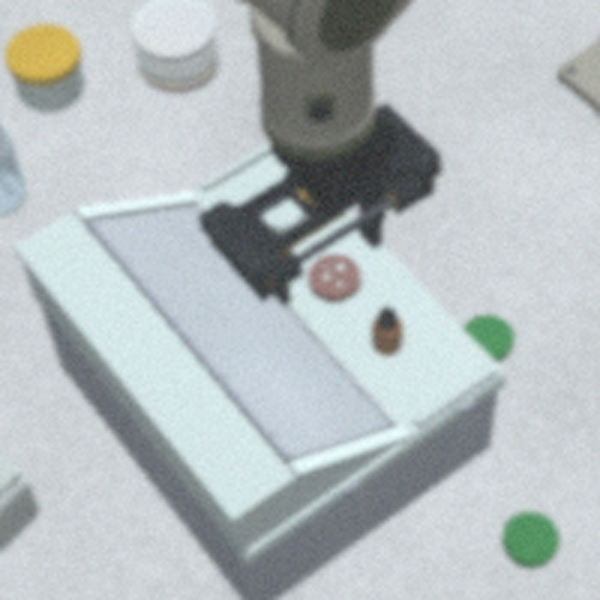

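Request:
arm_command(
  deltas=[0.003,0.001,0,0,0,0,0.006,0.002,0,0,0,0,0.009,0.002,0,0,0,0,0.012,0.002,0,0,0,0,0.016,0.002,0,0,0,0,0.02,0.002,0,0,0,0,0.024,0.002,0,0,0,0,0.028,0.002,0,0,0,0],
)

```text
time: 5.98
ee_pos: [0.56, 0.0093, 0.145]
eef_rot: [-0.707, 0.016, -0.016, 0.707]
ft_force: [0.2, 0.4, 0.1]
width: 0.0872
```

```bash
python3 look.py w4
python3 - <<'E'
from bench import r
import cv2
p=r.camera("scene");cv2.imwrite("pics/s4.png",cv2.convertScaleAbs(cv2.resize(p["image"][120:320,165:365,::-1],None,fx=3,fy=3,interpolation=2),alpha=1.7))
E
```

```text
5.975 [0.55996381 0.00927809 0.14502702] [[0.999, -0.0, 0.045], [-0.045, 0.0, 0.999], [-0.0, -1.0, 0.0]] [0.24628483 0.40153516 0.10190559] [-0.60303371  0.24466186  0.58849331  1.73538808 -0.14457503  1.20499037
 -0.02183958]
dish_mid 0.8 [245.3 221.2] [0.52609047 0.01541374 0.147     ] 4999
[211 169] [290 257]
dish_mid 0.76 [123.   87.3] [0.46239286 0.08561382 0.147     ] 1567
[94 71] [151 107]
```

View pics/w4.png

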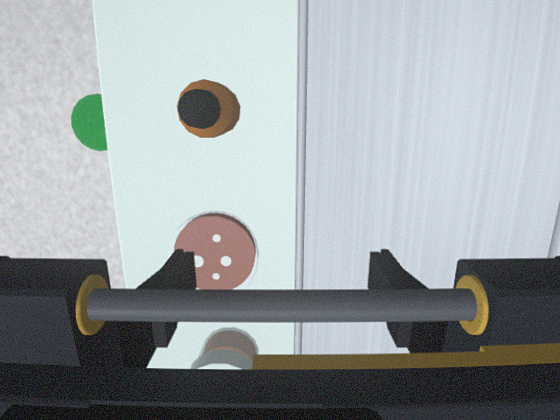

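View pics/s4.png

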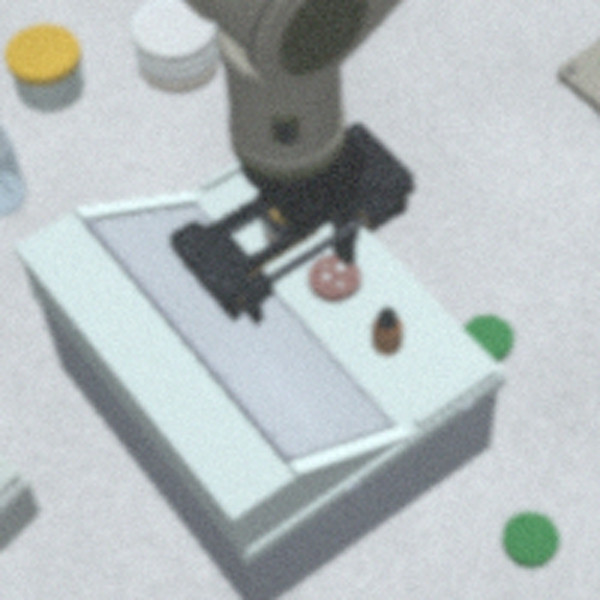

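The dish has not moved: it is still at (335,277) in the scene crop, and the rear finger now overlaps it in the wrist view with no force. With the hand open, the tips probably sit higher than the TCP. I'll measure that.

Run:
```python
import pickle
from h import *
from plan import *
P=pickle.load(open("p1.pkl","rb"));p=P["scene"]
for nm,s in (("w2",None),("w3",None),("w4",None)):
    s,w,T=pickle.load(open(nm+".pkl","rb"));R=Ro.from_quat(s["eef_rot"]).as_matrix()
    for dy in (0,-.01,-.015,-.02):
        o=[]
        for x in(.0435,.0585,-.0435,-.0585):
            rc=proj(p,s["ee_pos"]+R@[x,dy,0]); o.append(np.round([(rc[1]-165)*3,(rc[0]-120)*3]).tolist())
        print(nm,dy,o)
H=w["hand_eye"]
for dy in (0,-.01,-.015,-.02):
    print(dy,[np.round(proj(w,[x,dy,z],H)).tolist() for x in(-.0435,-.0585) for z in(-.0095,.0095)])
img=w["image"][200:380,60:460,::-1]
cv2.imwrite("pics/w4c.png",cv2.convertScaleAbs(cv2.resize(img,None,fx=2,fy=2,interpolation=2),alpha=3))
s4=cv2.imread("pics/s4.png");cv2.imwrite("pics/s4c.png",cv2.resize(s4[180:360,180:420],None,fx=3,fy=3,interpolation=2))
```

```text
w2 0 [[282.0, 286.0], [267.0, 295.0], [364.0, 234.0], [378.0, 225.0]]
w2 -0.01 [[281.0, 279.0], [267.0, 289.0], [364.0, 227.0], [378.0, 218.0]]
w2 -0.015 [[281.0, 276.0], [266.0, 285.0], [364.0, 224.0], [378.0, 215.0]]
w2 -0.02 [[281.0, 273.0], [266.0, 282.0], [364.0, 220.0], [378.0, 211.0]]
w3 0 [[283.0, 307.0], [269.0, 316.0], [364.0, 256.0], [377.0, 247.0]]
w3 -0.01 [[283.0, 301.0], [269.0, 310.0], [363.0, 249.0], [377.0, 241.0]]
w3 -0.015 [[283.0, 298.0], [268.0, 307.0], [363.0, 246.0], [377.0, 237.0]]
w3 -0.02 [[282.0, 294.0], [268.0, 304.0], [363.0, 243.0], [377.0, 234.0]]
w4 0 [[257.0, 326.0], [242.0, 335.0], [338.0, 274.0], [352.0, 265.0]]
w4 -0.01 [[256.0, 319.0], [241.0, 329.0], [338.0, 267.0], [351.0, 258.0]]
w4 -0.015 [[256.0, 316.0], [241.0, 325.0], [338.0, 264.0], [351.0, 255.0]]
w4 -0.02 [[255.0, 313.0], [241.0, 322.0], [337.0, 261.0], [351.0, 252.0]]
0 [[267.0, 207.0], [236.0, 205.0], [267.0, 181.0], [236.0, 178.0]]
-0.01 [[275.0, 203.0], [242.0, 201.0], [274.0, 176.0], [242.0, 173.0]]
-0.015 [[279.0, 201.0], [245.0, 199.0], [278.0, 173.0], [245.0, 170.0]]
-0.02 [[283.0, 199.0], [249.0, 196.0], [283.0, 171.0], [249.0, 167.0]]
```

View pics/w4c.png

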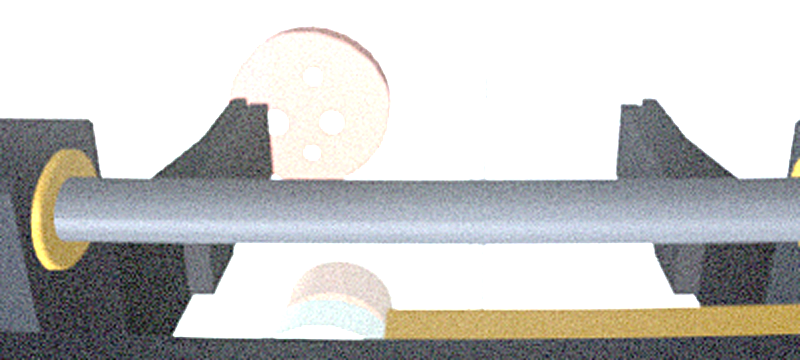

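View pics/s4c.png

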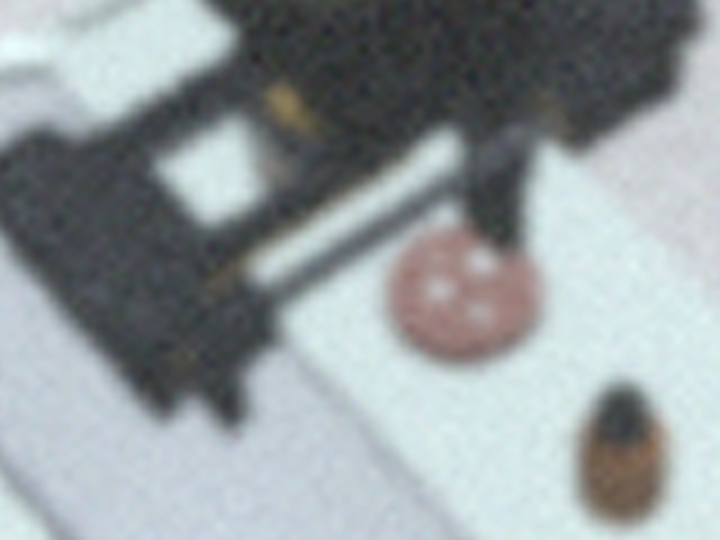

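Run:
```python
import pickle
from h import *
from plan import *
from scipy.optimize import least_squares
P=pickle.load(open("p1.pkl","rb"));p=P["scene"]
s,w,T=pickle.load(open("w4.pkl","rb"));R=Ro.from_quat(s["eef_rot"]).as_matrix()
for dy in (0,-.01,-.015,-.02,-.025):
    o=[]
    for x in(.0435,.0515,-.0435,-.0515):
      for z in(.0095,-.0095):
        rc=proj(p,s["ee_pos"]+R@[x,dy,z]); o.append(np.round([((rc[1]-165)*3-180)*3,((rc[0]-120)*3-180)*3]).tolist())
    print(dy,"front",o[:4],"rear",o[4:])
H=w["hand_eye"]
f=lambda q:np.r_[proj(w,[-q[0],q[1],q[2]],H)-[252,192],proj(w,[q[0],q[1],q[2]],H)-[252,370]]
print(least_squares(f,[.0435,-.02,.0095]).x)
for z in(.0095,.0065):print(z,least_squares(lambda q:f([q[0],q[1],z]),[.0435,-.02]).x)
```

```text
0 front [[250.0, 459.0], [211.0, 415.0], [227.0, 474.0], [188.0, 430.0]] rear [[494.0, 302.0], [454.0, 260.0], [516.0, 288.0], [476.0, 246.0]]
-0.01 front [[248.0, 440.0], [208.0, 396.0], [224.0, 455.0], [185.0, 410.0]] rear [[493.0, 283.0], [453.0, 240.0], [515.0, 269.0], [475.0, 226.0]]
-0.015 front [[247.0, 431.0], [207.0, 386.0], [223.0, 446.0], [184.0, 401.0]] rear [[493.0, 273.0], [453.0, 230.0], [515.0, 259.0], [475.0, 216.0]]
-0.02 front [[245.0, 421.0], [206.0, 376.0], [222.0, 436.0], [183.0, 391.0]] rear [[493.0, 263.0], [452.0, 220.0], [515.0, 249.0], [474.0, 206.0]]
-0.025 front [[244.0, 412.0], [205.0, 367.0], [221.0, 427.0], [181.0, 381.0]] rear [[492.0, 253.0], [452.0, 210.0], [515.0, 239.0], [474.0, 196.0]]
[ 3376.85410856 12450.51761666 -5044.31266272]
0.0095 [ 0.0440581  -0.02418972]
0.0065 [ 0.04606638 -0.01678504]
```

With the hand fully open, the tips sit about 21 mm above the TCP, at roughly z = 0.166. They therefore passed over the dish without touching it. Going lower brings the gripper body close to the hood, so I'll back off, tilt about 7° (front raised) and come down again behind the dish.

Request:
arm_command(
  deltas=[-0.007,0,0,0,0,0,-0.016,0,0,0,0,0,-0.025,0,0,0,0,0,-0.028,0,0,0,0,-1,-0.028,0.001,0,0,0,-3,-0.028,0.003,0,0,0,-5,-0.028,0.005,0,0,0,-7,-0.028,0.005,0,0,0,-7],
)

```text
time: 7.12
ee_pos: [0.5311, 0.0108, 0.1401]
eef_rot: [0.706, 0.027, 0.059, -0.705]
ft_force: [0.3, -0.6, -0.8]
width: 0.0872
```

```bash
cat > both.py <<'E'
import sys,subprocess
n=sys.argv[1]
import look0
E
python3 look.py w5
cat > sc.py <<'E'
import sys,pickle
from bench import r
import cv2,numpy as np
n=sys.argv[1]
s=r.read_state();p=r.camera("scene");pickle.dump((s,p),open(n+".pkl","wb"))
cv2.imwrite(f"pics/{n}.png",cv2.convertScaleAbs(cv2.resize(p["image"][170:245,215:315,::-1],None,fx=8,fy=8,interpolation=2),alpha=2.0))
E
python3 sc.py s5
```

```text
7.125 [0.53110785 0.0108136  0.14012132] [[0.991, 0.122, 0.045], [-0.045, -0.005, 0.999], [0.122, -0.992, 0.001]] [ 0.29812899 -0.58990399 -0.81534985] [-0.67140293  0.05839254  0.5762173   1.92732683 -0.01777182  1.04384976
 -0.13492335]
dish_mid 0.66 [253.9 267. ] [0.52197044 0.01308932 0.147     ] 5976
[214 221] [290 313]
```

View pics/w5.png

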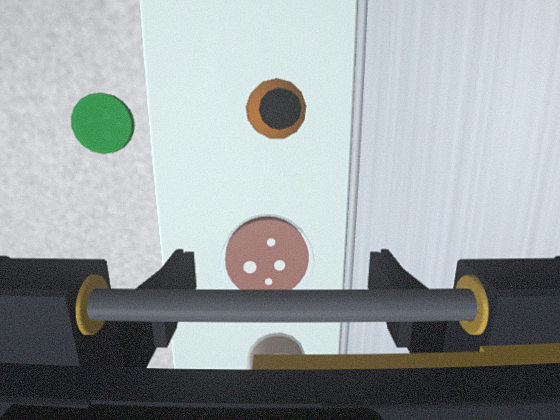

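View pics/s5.png

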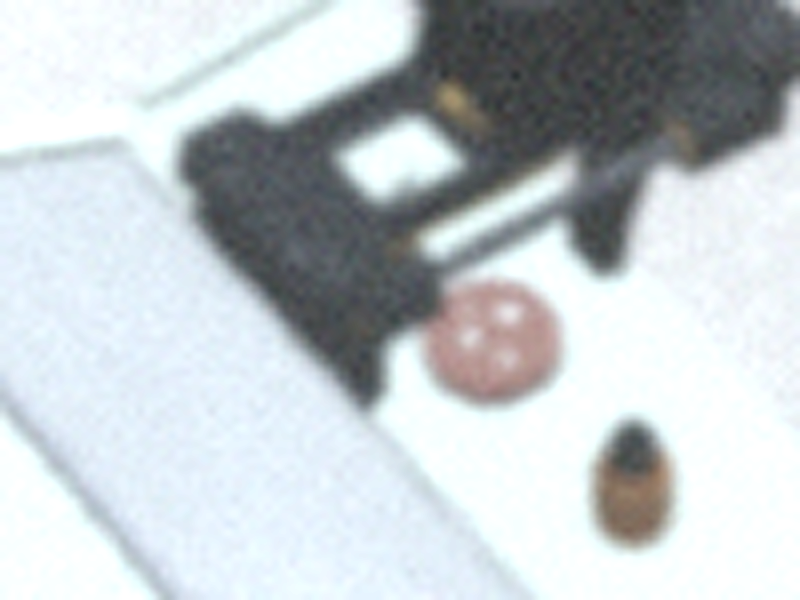

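Run:
```python
import pickle
from h import *
from plan import *
s,p=pickle.load(open("s5.pkl","rb"));R=Ro.from_quat(s["eef_rot"]).as_matrix()
im=cv2.imread("pics/s5.png")
def px(X):
    rc=proj(p,s["ee_pos"]+R@np.array(X));return (int((rc[1]-215+.5)*8),int((rc[0]-170+.5)*8))
def poly(pts,c): cv2.polylines(im,[np.array([px(a) for a in pts])],True,c,1)
poly([(x,-.07,z) for x,z in((.095,.0375),(.095,-.0375),(-.095,-.0375),(-.095,.0375))],(0,0,255))
poly([(x,-.07,z) for x,z in((.095,.0375),(.066,.0375),(.066,-.0375),(.095,-.0375))],(0,255,255))
for dy,c in((-.018,(0,255,0)),(-.024,(255,0,0))):
  for sg in(1,-1): poly([(sg*x,dy,z) for x,z in((.0435,.0095),(.0435,-.0095),(.0515,-.0095),(.0515,.0095))],c)
cv2.imwrite("pics/s5o.png",im)
```

```text
(no output)
```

View pics/s5o.png

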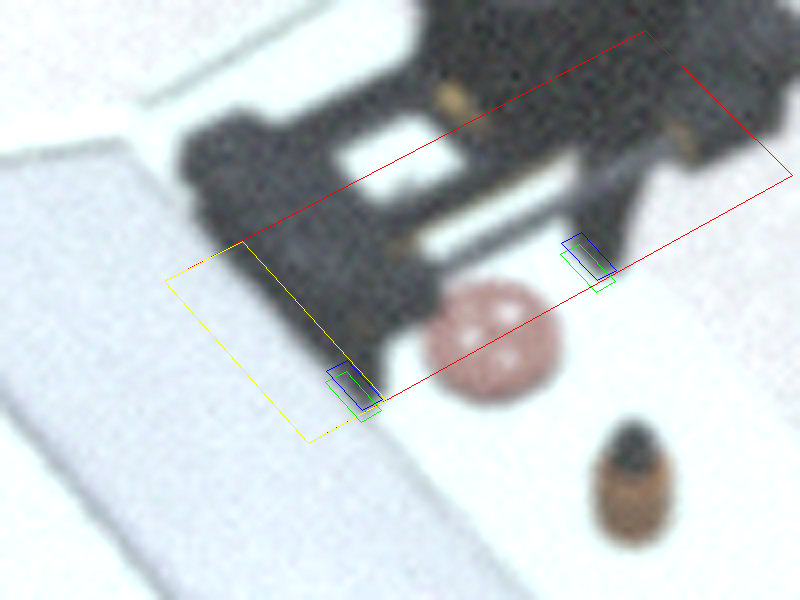

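Request:
arm_command(
  deltas=[0,0.003,0,0,0,0,0,0.006,0,0,0,0,0.001,0.009,0,0,0,0,0.001,0.011,0,0,0,0,0.001,0.012,0,0,0,0,0.001,0.012,0,0,0,0],
)

```text
time: 8.02
ee_pos: [0.5341, 0.0104, 0.1282]
eef_rot: [0.707, 0.027, 0.059, -0.705]
ft_force: [-0.2, -0.3, 0.8]
width: 0.0868
```

```bash
python3 look.py w6;python3 sc.py s6
python3 - <<'E'
import pickle
from h import *
from plan import *
s,p=pickle.load(open("s6.pkl","rb"));R=Ro.from_quat(s["eef_rot"]).as_matrix()
print(s["ft_force"],s["ee_pos"])
im=cv2.imread("pics/s6.png")
def px(X,a=0):
    rc=proj(p,s["ee_pos"]+R@np.array(X));return (int((rc[1]-215+.5)*8),int((rc[0]-170+.5)*8))
def poly(pts,c): cv2.polylines(im,[np.array([px(a) for a in pts])],True,c,1)
for dy,c in((-.018,(0,255,0)),(-.023,(255,0,0))):
  for sg in(1,-1): poly([(sg*x,dy,z) for x,z in((.0435,.0095),(.0435,-.0095),(.0515,-.0095),(.0515,.0095))],c)
cv2.imwrite("pics/s6o.png",im)
E
```

```text
8.025 [0.53413034 0.01044974 0.12819649] [[0.992, 0.122, 0.045], [-0.045, -0.006, 0.999], [0.122, -0.993, 0.0]] [-0.17089066 -0.28670311  0.78988963] [-0.66627159  0.08123707  0.57793209  1.93409158 -0.0324394   1.01866719
 -0.1226239 ]
dish_mid 0.8 [125.   91.8] [0.45045319 0.08575077 0.147     ] 3242
[92 60] [155 125]
dish_mid 0.69 [259.8 261.2] [0.52118072 0.01474154 0.147     ] 5890
[219 213] [290 313]
[-0.37474685  0.56183234 -0.10437083] [0.5342331  0.01045671 0.12835764]
```

View pics/s6o.png

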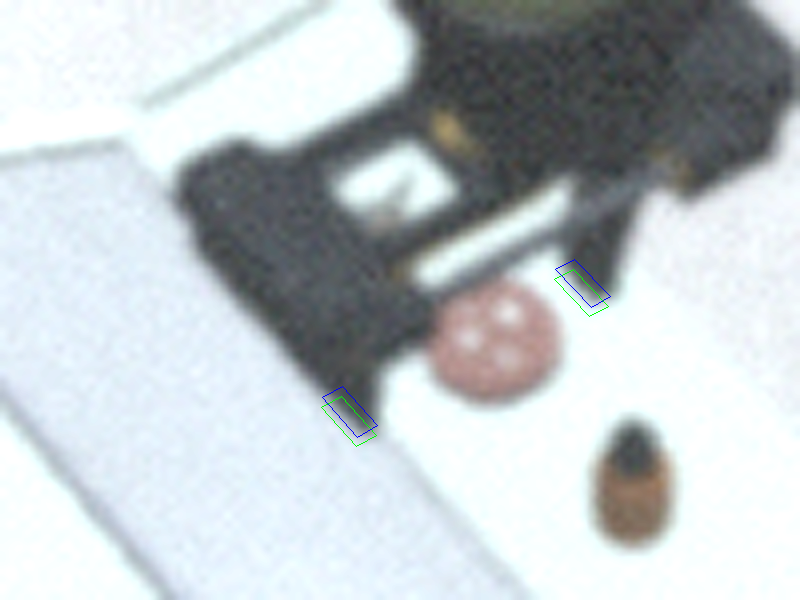

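View pics/w6.png

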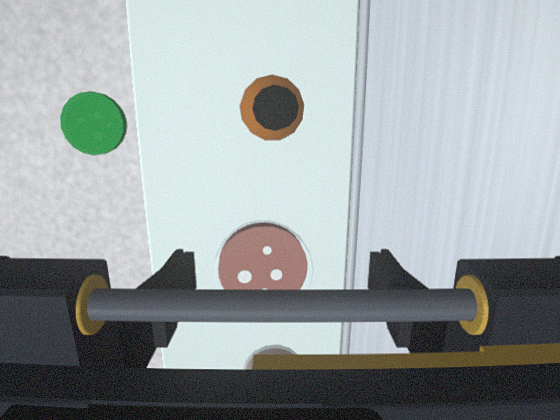

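Request:
arm_command(
  deltas=[0.004,0.0005,0,0,0,0,0.008,0.001,0,0,0,0,0.012,0.0015,0,0,0,0,0.016,0.002,0,0,0,0,0.02,0.0025,0,0,0,0,0.024,0.003,0,0,0,0,0.028,0.0034,0,0,0,0,0.03,0.0037,0,0,0,0],
)

```text
time: 9.18
ee_pos: [0.5645, 0.0091, 0.1282]
eef_rot: [0.707, 0.027, 0.059, -0.705]
ft_force: [-2.3, 0.1, 0.9]
width: 0.0868
```

```bash
python3 look.py w7;python3 sc.py s7
```

```text
9.175 [0.56452437 0.00908984 0.12817236] [[0.992, 0.122, 0.045], [-0.045, -0.006, 0.999], [0.122, -0.993, 0.0]] [-2.2823188   0.14277914  0.89555194] [-0.64077481  0.16116446  0.58572162  1.8615217  -0.08803055  1.02548701
 -0.07071415]
dish_mid 0.96 [261.5 245.3] [0.54348658 0.01324588 0.147     ] 5768
[220 195] [289 293]
```

View pics/s7.png

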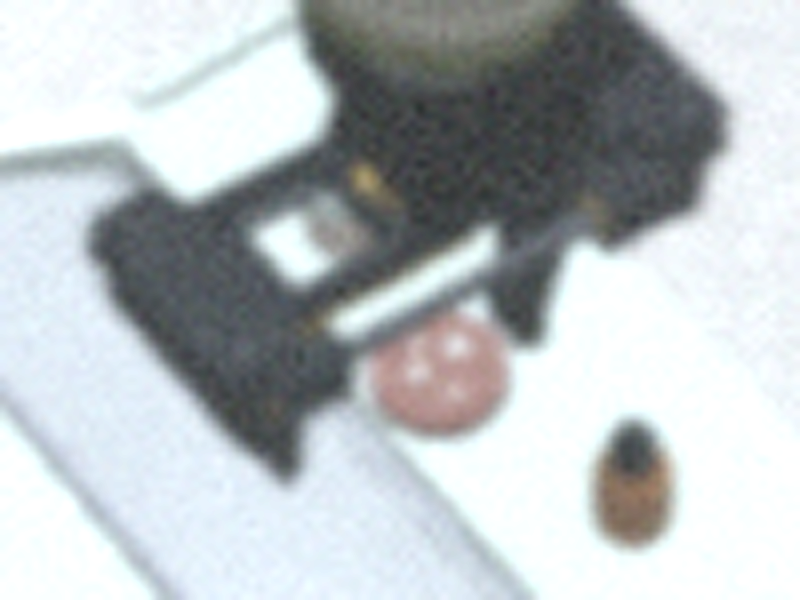

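View pics/w7.png

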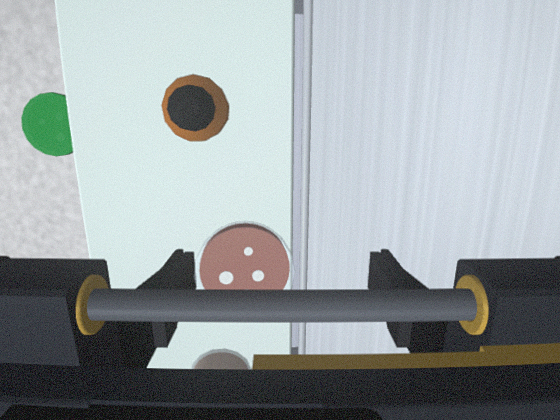

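The dish slid with the rear finger to (245,261), and its leading rim is about at the sill. The flap is open ahead of it, held by the front finger. I'll keep pushing.

Request:
arm_command(
  deltas=[0.004,0.0005,0,0,0,0,0.009,0.0011,0,0,0,0,0.015,0.0018,0,0,0,0,0.021,0.0026,0,0,0,0,0.027,0.0033,0,0,0,0,0.032,0.0039,0,0,0,0,0.036,0.0044,0,0,0,0,0.038,0.0046,0,0,0,0],
)

```text
time: 10.32
ee_pos: [0.6026, 0.0073, 0.1281]
eef_rot: [0.707, 0.027, 0.059, -0.705]
ft_force: [-3.1, 0.7, -0.8]
width: 0.0866
```

```bash
python3 look.py w8;python3 sc.py s8
```

```text
10.325 [0.60258127 0.00728697 0.12806363] [[0.992, 0.121, 0.045], [-0.045, -0.006, 0.999], [0.121, -0.993, -0.0]] [-3.12463582  0.67536289 -0.77838395] [-0.60119185  0.25714748  0.58542594  1.76592817 -0.15131327  1.04263131
 -0.0164188 ]
dish_mid 0.95 [204.2 249.2] [0.58568186 0.04116414 0.147     ] 2747
[175 221] [235 280]
dish_mid 0.18 [143.3 292.3] [0.60784014 0.068983   0.147     ] 152993
[0 0] [369 559]
```

View pics/s8.png

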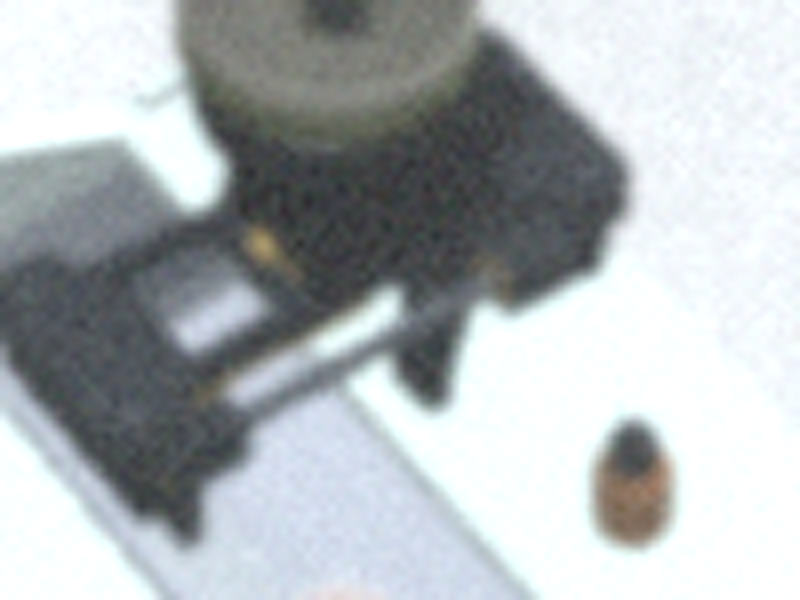

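View pics/w8.png

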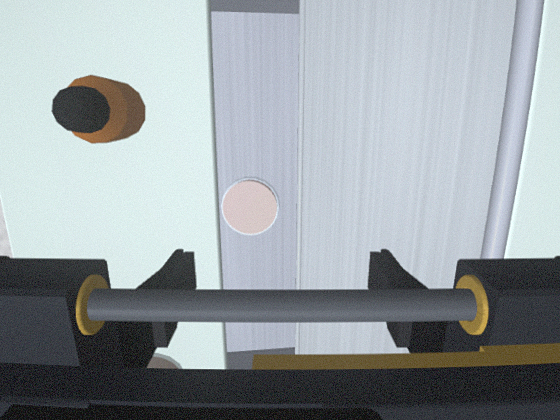

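The dish lies on the bin floor, upside down, at (249,205) seen through the opening. Next I'll draw back slowly so the flap follows the finger shut, then rise.

Request:
arm_command(
  deltas=[-0.006,-0.001,0,0,0,0,-0.014,-0.002,0,0,0,0,-0.022,-0.003,0,0,0,0,-0.03,-0.004,0,0,0,0,-0.038,-0.006,0,0,0,0,-0.046,-0.009,0,0,0,0,-0.053,-0.013,0,0,0,0,-0.058,-0.019,0,0,0,0],
)

```text
time: 11.48
ee_pos: [0.5421, 0.0101, 0.1402]
eef_rot: [0.707, 0.027, 0.059, -0.705]
ft_force: [0.7, -0.0, 0.4]
width: 0.0875
```

Request:
arm_command(
  deltas=[0.001,-0.01,0,0,0,0,0.003,-0.025,0,0,0,0,0.005,-0.045,0,0,0,0,0.008,-0.07,0,0,0,0,0.011,-0.095,0,0,0,0,0.014,-0.12,0,0,0,0,0.016,-0.135,0,0,0,0,0.016,-0.135,0,0,0,0],
)

```text
time: 12.48
ee_pos: [0.5428, 0.0101, 0.2771]
eef_rot: [0.706, 0.028, 0.06, -0.705]
ft_force: [-0.6, -0.5, -0.8]
width: 0.0871
```

Request:
arm_command(
  deltas=[-0.02,-0.02,0,0,0,0,-0.05,-0.04,0,0,0,0,-0.08,-0.05,0,0,0,0,-0.1,-0.06,0,0,0,0,-0.11,-0.06,0,0,0,0,-0.11,-0.06,0,0,0,0],
)

```text
time: 13.22
ee_pos: [0.4256, 0.0154, 0.3214]
eef_rot: [0.707, 0.027, 0.059, -0.705]
ft_force: [0.3, -0.5, -0.5]
width: 0.087
```

```bash
python3 look.py w9
python3 - <<'E'
from bench import r
import cv2
for n in("scene","top"):
    p=r.camera(n);cv2.imwrite(f"pics/{n}9.png",cv2.convertScaleAbs(p["image"][:,:,::-1],alpha=1.8))
E
```

```text
13.225 [0.42563094 0.01536196 0.32144843] [[0.992, 0.121, 0.045], [-0.045, -0.005, 0.999], [0.121, -0.993, 0.0]] [ 0.34286565 -0.48311228 -0.46957324] [-0.72075933 -0.32526013  0.42352603  1.83870898  0.17438775  1.48703334
 -0.35940887]
dish_mid 0.79 [120.7 232.4] [0.40096937 0.08544556 0.147     ] 1115
[100 214] [137 250]
```

View pics/w9.png

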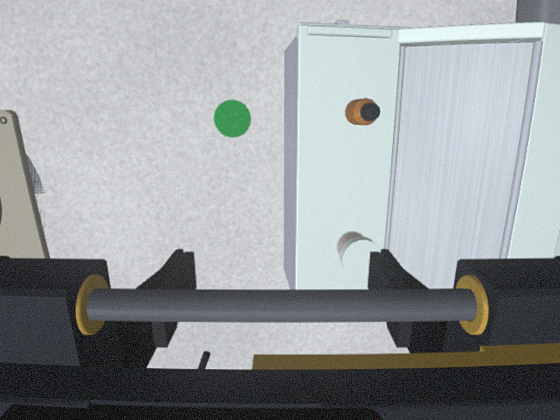

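View pics/scene9.png

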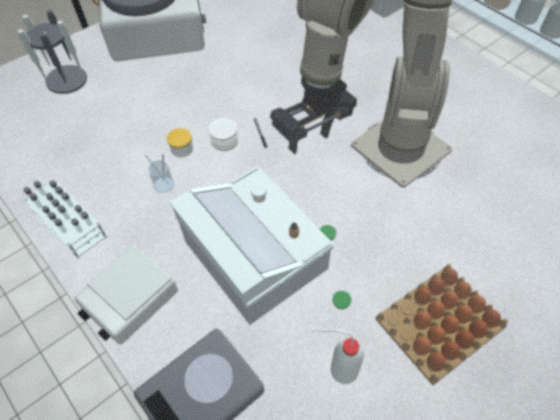

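View pics/top9.png

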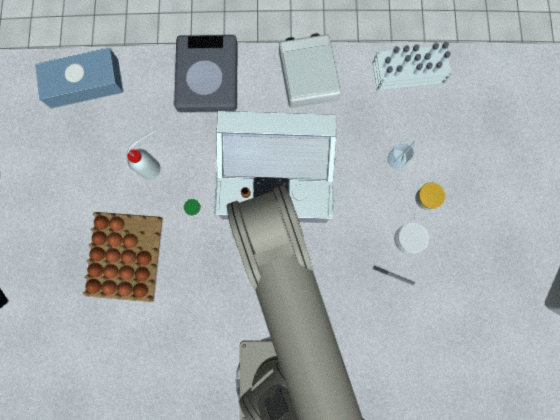

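The ledge is clear of the dish, and the flap lies shut at its original line. The pot at (259,192) and the dropper at (294,230) look unmoved. I'll do one image comparison, then hand in.

Run:
```python
from bench import r
import pickle,numpy as np,cv2
P=pickle.load(open("p1.pkl","rb"))["scene"]
p=r.camera("scene")
d=np.abs(cv2.GaussianBlur(p["image"],(5,5),0).astype(int)-cv2.GaussianBlur(P["image"],(5,5),0)).sum(2)
for n,(a,b,c,e) in dict(pot=(178,203,250,272),dropper=(218,242,284,304),dish=(200,222,264,288),flap=(195,265,195,275)).items(): print(n,d[a:b,c:e].max(),round(d[a:b,c:e].mean(),1))
s=r.read_state();print(s["time"],np.abs(s["joint_vel"]).max())
print(r.close_job())
```

```text
pot 19 12.8
dropper 52 12.4
dish 174 74.1
flap 171 14.9
13.475 0.0041191922702771624
the job is handed in; nothing more can be done
None
```

The dish is in the bin and the flap is shut. I handed the job in at about 13.5 s of the 32 s allowed. The front finger held the flap open while the rear finger slid the dish along the ledge until it dropped in. I then backed the hand off and lifted it clear.

**First pass missed:** With the hand open, the fingertips sit about 22 mm higher than the TCP. My first push went over the dish without touching it. I backed off, tilted the hand 7°, came down lower behind the dish, and the second push worked.

**Last checks:**
- **Dish:** Through the open flap, the wrist picture showed it on the bin floor, upside down. It no longer shows on the ledge.
- **Flap:** In the wrist and scene pictures it lies closed at its original line.
- **Pot and dropper:** Comparing the scene picture before and after, the pot's area shows no change. The dropper's has one small peak (52), against 174 where the dish was. By eye both stand where they were.
- **Other things:** The bench items and green look-alikes look undisturbed. This is by eye only; the arm hid one look-alike from the top camera, but the scene camera shows both.
- **Forces:** Wrist readings between moves stayed at about 3 N or below; I did not record peaks during the moves.
- **Disagreement:** The flap's comparison area showed a peak of 171. That area overlaps the spot the dish left, which probably explains it.
- **Not checked:** I took no picture at the moment the dish tipped, so I cannot say whether it brushed the flap as it fell.

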